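# Put the kitchen things back in their own trays

### The job

Put each of the four things back in the shallow wooden tray made for it: the honey jar upright in the large round tray, the tablet tub upright in the small round one, the food tin flat in the large oblong tray and the matchbox flat in the small oblong one, both with their long side lined up along the tray's. Everything must stand or lie flat on the tray floor within the rim, roughly centred; never tip the jar or the tub over, and leave the salt shaker and the tealight standing where they are.

Things in the scene. Friction and masses are not known exactly. Their poses are not given: they have to be found in the camera images.
- jar_center (a point): Honey jar: clear round glass jar with a flat black screw lid, 60 mm across, 83 mm tall, about 0.23 kg, standing upright and loose. Site at the centre, half-way up; z points up along its axis.
- tub_center (a point): Tablet tub: small round white plastic tub with a pale pinkish cap of the same width, 35 mm across, 78 mm tall, about 0.06 kg, standing upright and loose. Site at the centre, half-way up; z points up along its axis.
- tin_center (a point): Food tin: flat oblong tin with rounded corners, yellowish sides and a dark top, 63 x 105 mm at its top edge and 25 mm high, about 0.15 kg, lying flat and loose. Site at its centre, half-way up; y runs along the long side, x along the short side, z up.
- match_box_center (a point): Matchbox: red and dark brown closed cardboard box, 36 x 53 mm and 15 mm high, about 0.03 kg, lying flat and loose (its inner tray does not slide). Site at its centre, half-way up; y runs along the long side, x along the short side, z up.
- jar_tray_floor (a point): Large round tray for the honey jar: shallow light wooden dish with a cork floor, 80 mm across inside, 92 mm outside, rim 10 mm above the worktop. Fixed to the worktop. Site at the middle of its floor's upper face, 4 mm above the worktop; z up.
- tub_tray_floor (a point): Small round tray for the tablet tub: shallow light wooden dish with a cork floor, 54 mm across inside, 66 mm outside, rim 10 mm above the worktop. Fixed to the worktop. Site at the middle of its floor's upper face, 4 mm above the worktop; z up.
- tin_tray_floor (a point): Large oblong tray for the tin: shallow light wooden tray with a cork floor, 79 x 121 mm inside, 91 x 133 mm outside, rim 8 mm above the worktop. Fixed to the worktop. Site at the middle of its floor's upper face, 4 mm above the worktop; y runs along the long side, x along the short side, z up.
- match_tray_floor (a point): Small oblong tray for the matchbox: shallow light wooden tray with a cork floor, 54 x 71 mm inside, 66 x 83 mm outside, rim 8 mm above the worktop. Fixed to the worktop. Site at the middle of its floor's upper face, 4 mm above the worktop; y runs along the long side, x along the short side, z up.
- shaker_center (a point): Salt shaker, to be left alone: clear round glass shaker with salt and a domed grey top, 44 mm across, 90 mm tall, standing loose in front of the empty black kettle base (a fixed disc about 150 mm across, 20 mm high). Site at the centre, half-way up; z points up along its axis.
- tealight_center (a point): Tealight, to be left alone: small round metal cup with a pale green candle, 38 mm across, 15 mm high, lying loose in front of the microwave, which with the kettle stands tall behind the right half of the work. Site at the centre, half-way up; z points up along its axis.
There are look-alikes about, which are no part of the job. Of the things that look like the part that bears tin_center, the largest one is meant.

How it is judged:
At the end, for the whole second after the job is handed in: Each thing at rest flat on its own tray's floor (height -4/+3 mm, tilt under 0.12 rad), centre within 13 mm (jar, tub) or 15 mm (tin, matchbox) of the tray's middle, long sides within 0.25 rad of the tray's; shaker and tealight within 25 mm of their start, shaker within 0.2 rad of upright (horizontal distance between jar_center and jar_tray_floor below 0.013 m and z of jar_center in the frame of jar_tray_floor between 0.0375 and 0.0445 m and angle between each of jar_center, tub_center, tin_center, match_box_center's own z axis and vertical below 0.12 rad and linear speed of each of jar, tub, tin, match_box below 0.02 m/s and horizontal distance between tub_center and tub_tray_floor below 0.013 m and z of tub_center in the frame of tub_tray_floor between 0.035 and 0.042 m and horizontal distance between tin_center and tin_tray_floor below 0.015 m and z of tin_center in the frame of tin_tray_floor between 0.0085 and 0.0155 m and angle between the y axis of tin_center and the y axis of tin_tray_floor, either way round below 0.25 rad and horizontal distance between match_box_center and match_tray_floor below 0.015 m and z of match_box_center in the frame of match_tray_floor between 0.0035 and 0.0105 m and angle between the y axis of match_box_center and the y axis of match_tray_floor, either way round below 0.25 rad and distance of each of shaker_center, tealight_center from where it was at the start of the episode below 0.025 m and angle between shaker_center's own z axis and vertical below 0.2 rad); the robot touches nothing.
It fails at once if the honey jar or the tablet tub is tipped over (angle between any of jar_center, tub_center's own z axis and vertical above 0.7 rad).
It fails at once if the salt shaker or the tealight is shifted by more than 25 mm (distance of any of shaker_center, tealight_center from where it was at the start of the episode above 0.025 m).
It also fails if it takes over 112 s, if anything falls off the work surface, if the arm or the gripper's body presses on something with over 40 N, if the wrist force passes 120 N, or if a joint passes its speed limit or range.

### The arm

A 6-joint arm with a two-finger parallel gripper is mounted at the origin on a cart in front of the work surface, level with it; the furniture and walls round the work are solid. World frame = base frame: x ahead of the robot, y to its left, z up, the work surface at z = 0. Lengths are in m, angles in rad, forces in N, time in s.
With the tool pointing down it reaches from about 0.375 to 0.975 m from the base axis. Payload 3.8 kg.
Tool frame: the origin (TCP) lies between the finger pads; the fingertips stand 17 mm ahead of it and the grasp point (between the pads) lies 2 mm behind it; z points along the fingers, y is the line along which they close (so a half turn about z gives the same grasp; the last joint's range is limited). The gripper opens to 85 mm and grips with 20 to 120 N. Pads are 22 mm wide; open, the fingers measure 114 mm over their backs; the gripper's body (76 mm by 85 mm) begins 54 mm behind the grasp point. The pads swing forward as they close: fully open they stand 13 mm farther back than shut.
Start: joints at [1.264, 0.264, 1.604, -0, 1.274, -0.037], TCP at [0.18, 0.651, 0.248] pointing down, gripper open.
Joint ranges: [-2.63, 2.63], [-0.94, 2.18], [0.31, 2.57], [-1.31, 4.45], [0, 2.66], [-2.55, 2.55]. Speed limits (rad/s): [2.57, 2.57, 3.14, 3.14, 3.14, 3.14].

### API

Orientations are given as a rotation vector (axis times angle).
In Python, from workcell import bot gives the robot as it stands.
- The arm moves only by the tool play_rows, never from a script. Its argument "steps" is one flat list of numbers, 4 for each row, row after row: the shift along the tool's x, y, z in m, then the turn about the tool's z in rad. A call has 1 to 10 rows; each row is the pose to reach, as a shift and turn from the pose commanded when the call began, along the tool's axes at that moment; what a row does not reach only later rows make up. A row lasts 1/8 s, in which the tool goes at most 62.5 mm and 10.7 degrees, less where a joint would pass 70% of its speed; a pose out of reach is approached as far as the arm can. A call with a gripper value outside its range is refused whole. "jaw" is the closure in counts, from 0 (fully open) to 255 (shut), set as the call begins (left out, the last holds). The fingers move at their own pace and stop on an object; "grip_force" is the grip in N (left out, the last holds). Time passes only in rows, so rows that repeat a pose let the fingers close. It gives the time, the measured TCP pose, the force, the opening and the grip force at its end, in the units of the state.
- bot.read_state(): the state, without advancing time (a new reading comes with each control period).
- bot.read_camera(name): name is "scene" or "top" or "wrist"; returns a dict with "pixels" (420x560x3 uint8, blue, green, red), "mtx" (3x3 intrinsics, pixels), "R" (3x3) and "t" (3): a world point X has camera coordinates R X + t. Camera axes: x right, y down, z forward; pixel columns grow to the right and rows downward; lengths in m; the calibration is good to about 2 mm. A picture is of the moment at which its call begins. There is no depth.
- bot.finish_job(): hands the job in; it is judged then, once.
The state is a dict: "time": time; "q": joint angles; "joint_vel": joint speeds; "joint_torque": joint torques, N m; "tool_pos": TCP position; "tcp_rot": TCP orientation; "wrist_force": force on the tool from outside, world axes, zero at the start; "torque": the same for the moment, N m; "width": opening from 0.0 (shut) to 1.0 (fully open); "grip_force": force on a finger pad.
Only numpy, scipy, OpenCV 4.12 (cv2) and the standard library are available. Lean on these libraries where they do the work, as an engineer would, in place of code of your own. Each camera call takes 0.05 s, during which the arm holds its last target. There are 200 camera calls.

## Working session

There is one attempt and no reset: what is moved stays moved. The work goes in short steps, Python scripts to look and compute and a tool call to move; the robot and the scene stay as the last step left them, time stands still between calls to the robot, and variables do not carry over. Pictures are saved under pics/ and viewed, at most 14 in all, crops included, and the job is handed in when it is done.

Besides the shell and the picture viewer there is one more tool, called after "Request:" as name(argument=value, ...), one argument or row to a line, values as JSON. play_rows: Moves the arm, as the interface text tells. Its arguments: {"type":"object","properties":{"steps":{"type":"array"},"jaw":{"type":"number"},"grip_force":{"type":"number"}},"required":["steps"]}

```bash
mkdir -p pics; cat > h.py <<'E'
import cv2,numpy as np
from workcell import bot
def snap(n,f):
    c=bot.read_camera(n); cv2.imwrite('pics/'+f+'.png',c['pixels']); np.savez('pics/'+f+'.npz',**{k:c[k] for k in('mtx','R','t')}); return c
def ray(f,uv,z):
    c=np.load('pics/'+f+'.npz'); R,t=c['R'],np.ravel(c['t']); o=-R.T@t
    d=R.T@np.linalg.inv(c['mtx'])@np.array([uv[0],uv[1],1.]); return o+d*(z-o[2])/d[2]
E
python3 - <<'E'
from h import *
for n in('scene','top','wrist'):
    c=snap(n,n+'0'); print(n,-c['R'].T@np.ravel(c['t']),c['mtx'][0])
for n in('scene','top'):
    im=cv2.imread('pics/%s0.png'%n); cv2.imwrite('pics/%s0b.png'%n,cv2.resize(im,(800,600),interpolation=cv2.INTER_CUBIC))
print(bot.read_state())
E
```

```text
scene [-0.63171771 -0.39393728  1.00233779] [501.25336828   0.         285.15497026]
top [0.3089123  0.11597289 1.36509122] [416.88706242   0.         282.79833138]
wrist [0.11028432 0.66964279 0.37197114] [340.64511271   0.         284.99049878]
{'time': 0.15, 'q': array([ 1.26412606e+00,  2.64576324e-01,  1.60508720e+00,  3.16793356e-06,
        1.27367601e+00, -3.68980478e-02]), 'joint_vel': array([ 0.00029119, -0.0032528 , -0.00434745,  0.00161106, -0.00135247,
        0.00031718]), 'joint_torque': array([ 2.34913580e-05, -5.15903664e+01, -3.67958736e+01, -5.42356645e-06,
        7.92126957e-03,  1.26577831e-05]), 'tool_pos': array([0.1797316 , 0.65007019, 0.24723601]), 'tcp_rot': array([-4.22434125e-01, -3.11275627e+00,  2.70253858e-03]), 'wrist_force': array([ 0.109728  ,  0.08288101, -0.48605214]), 'torque': array([-0.00182599, -0.0516071 ,  0.02174948]), 'grip_force': 0.0, 'width': 0.9968875502049488}
```

View pics/top0b.png

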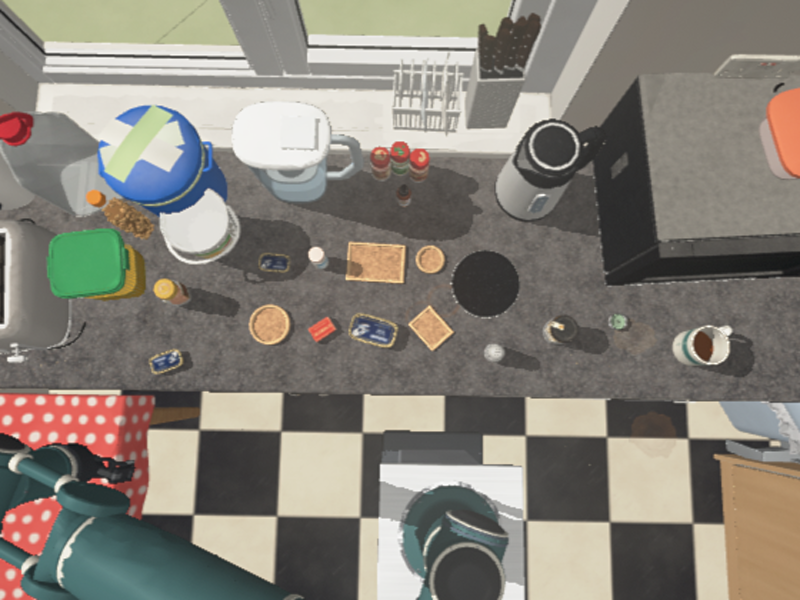

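View pics/scene0b.png

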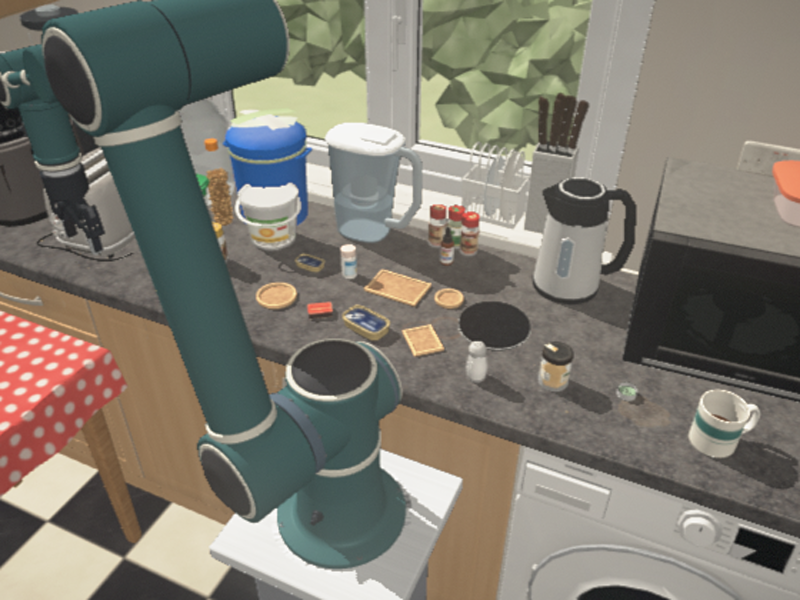

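Top view (800 px scale). There are three tin look-alikes, at (373,330), (274,262) and (166,361); the one at (373,330) is clearly the largest, so it is the one meant. The jar is at (561,329), tub (318,258) and matchbox (321,329). The trays are jar (270,325), tub (430,259), tin (376,262) and match (431,328). I'll confirm these in one crop.

```bash
python3 - <<'E'
from h import *
im=cv2.imread('pics/top0.png')[158:278,168:448]
cv2.imwrite('pics/top0c.png',cv2.resize(im,(784,336),interpolation=cv2.INTER_CUBIC))
E
```

```text
(no output)
```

View pics/top0c.png

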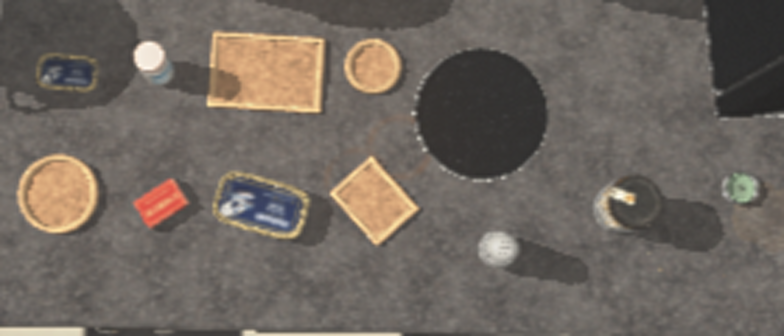

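```bash
cat > m.py <<'E'
from h import *
P=lambda u,v,z: ray('top0',((u+.5)/2.8-.5+168,(v+.5)/2.8-.5+158),z)
def quad(n,c,z):
    p=np.array([P(u,v,z)[:2] for u,v in c]); a=(p[1]+p[2]-p[0]-p[3])/2; b=(p[2]+p[3]-p[0]-p[1])/2
    l=a if np.hypot(*a)>np.hypot(*b) else b
    print(n,p.mean(0).round(4),'sides',np.hypot(*a).round(3),np.hypot(*b).round(3),'long ang',np.arctan2(l[1],l[0])%np.pi)
if __name__=='__main__':
    for n,u,v,z in [('jar',635,201,.083),('tub',149,55,.078),('jartray',58,194,.01),('tubtray',373,66,.01),('shaker',497,248,.085),('tea',742,188,.015),('tin',261,206,.025)]: print(n,P(u,v,z).round(4))
    quad('tin',[(222,172),(310,190),(302,240),(213,217)],.025)
    quad('match',[(134,206),(179,180),(188,204),(146,229)],.015)
    quad('tintray',[(213,33),(325,38),(322,112),(207,106)],.008)
    quad('mtray',[(372,157),(418,208),(378,244),(331,193)],.008)
    from scipy.spatial.transform import Rotation as R
    print(R.from_rotvec(bot.read_state()['tcp_rot']).as_matrix().round(3))
    c=np.load('pics/wrist0.npz');s=bot.read_state();T=R.from_rotvec(s['tcp_rot']).as_matrix()
    print('cam in tool',T.T@(-c['R'].T@np.ravel(c['t'])-s['tool_pos']), (c['R']@T).round(3))
E
python3 m.py
```

```text
jar [ 0.4504 -0.2333  0.083 ]
tub [0.607  0.3104 0.078 ]
jartray [0.455  0.4202 0.01  ]
tubtray [0.6141 0.0544 0.01  ]
shaker [ 0.3958 -0.0801  0.085 ]
tea [ 0.4753 -0.377   0.015 ]
tin [0.4435 0.1825 0.025 ]
tin [0.4451 0.1817] sides 0.105 0.056 long ang 1.360012551891411
match [0.444  0.2981] sides 0.058 0.03 long ang 2.125546233206437
tintray [0.6049 0.1804] sides 0.135 0.089 long ang 1.5391786564497776
mtray [0.4541 0.0507] sides 0.081 0.064 long ang 0.7503590097658002
[[-0.964  0.267 -0.001]
 [ 0.267  0.964 -0.002]
 [ 0.    -0.002 -1.   ]]
cam in tool [ 0.07216023  0.00013837 -0.1247307 ] [[ 0.     1.     0.   ]
 [-0.96   0.    -0.281]
 [-0.281 -0.     0.96 ]]
```

The crop confirms it: the large tin is at (261,206), the matchbox is red, the tub has a pinkish cap at (149,55), and the jar's black lid is at (635,201). Next I'll move to a view pose at about (0.52, 0.25) with the tool y axis along world x.

Request:
play_rows(
  steps=[-0.04,-0.03,0,0.13,-0.09,-0.06,0,0.27,-0.14,-0.095,0,0.42,-0.19,-0.13,0,0.57,-0.24,-0.165,0,0.72,-0.29,-0.2,0,0.87,-0.34,-0.23,0,1.02,-0.38,-0.26,0,1.16,-0.42,-0.285,0,1.25,-0.435,-0.295,0,1.3],
  jaw=0,
  grip_force=40,
)

```text
time: 1.4
tool_pos: [0.5217, 0.2483, 0.248]
tcp_rot: [2.225, 2.217, -0.001]
wrist_force: [-0.9, 0.5, -0.4]
width: 1.0
grip_force: 0.0
```

Request:
play_rows(
  steps=[0,0,0,0,0,0,0,0],
)

```text
time: 1.65
tool_pos: [0.5196, 0.2513, 0.248]
tcp_rot: [-2.218, -2.224, 0.001]
wrist_force: [-1.1, -0.2, 0.3]
width: 1.001
grip_force: 0.0
```

```bash
python3 - <<'E'
from h import *
c=snap('wrist','w1'); s=bot.read_state(); print(s['time'],s['tool_pos'],s['tcp_rot'],s['q'])
cv2.imwrite('pics/w1b.png',cv2.resize(c['pixels'],(800,600),interpolation=cv2.INTER_CUBIC))
E
```

```text
1.7 [0.51955356 0.25148012 0.24812059] [-2.21742663e+00 -2.22433760e+00  3.99186404e-04] [4.07274369e-01 8.04419028e-02 1.81760205e+00 6.72523430e-04
 1.24407663e+00 4.03946553e-01]
```

View pics/w1b.png

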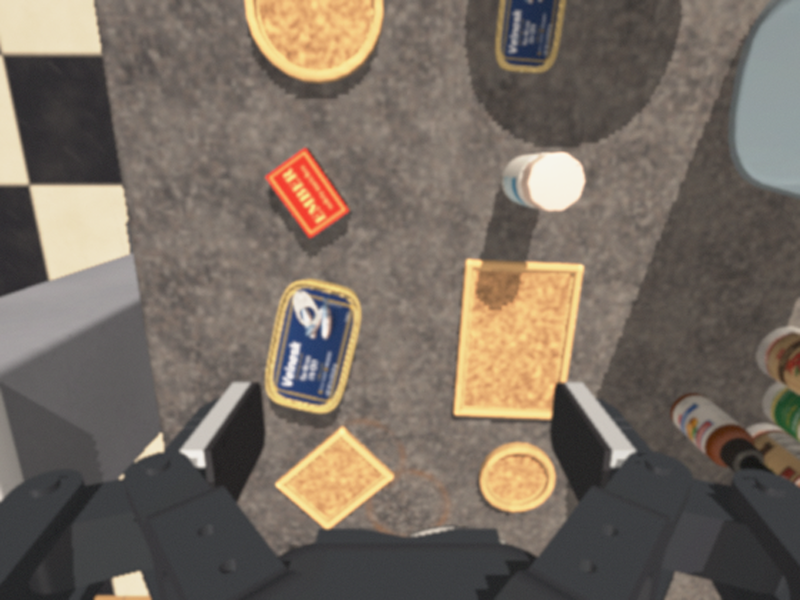

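```bash
python3 - <<'E'
import m; from h import *
m.P=P=lambda u,v,z: ray('w1',((u+.5)*.7-.5,(v+.5)*.7-.5),z)
for n,u,v,z in [('tub',554,181,.078),('jartray',314.5,13,.01),('tubtray',517,477,.01),('tin',314,345,.024)]: print(n,P(u,v,z).round(4))
m.quad('match',[(266,180),(306,149),(349,208),(311,238)],.015)
m.quad('tintray',[(468,260),(583,264),(564,419),(455,415)],.008)
m.quad('mtray',[(343,428),(394,478),(328,528),(276,485)],.008)
a,b=P(322,282,.024),P(306,410,.024); print('tin ang',np.arctan2(*(a-b)[1::-1]),np.hypot(*(a-b)[:2]))
a,b=P(274,340,.024),P(354,348,.024); print('tin short ang',np.arctan2(*(b-a)[1::-1]),np.hypot(*(a-b)[:2]))
E
```

```text
tub [0.6049 0.311  0.078 ]
jartray [0.4567 0.4159 0.01  ]
tubtray [0.6144 0.0584 0.01  ]
tin [0.4472 0.186  0.024 ]
match [0.4471 0.2985] sides 0.036 0.051 long ang 2.1919570137809474
tintray [0.6068 0.1818] sides 0.09 0.132 long ang 1.5401962135636593
mtray [0.4558 0.0527] sides 0.064 0.082 long ang 0.7368841235013774
tin ang 1.4044981274147128 0.1069127390664893
tin short ang -0.10391668505344401 0.06136692797633808
```

Request:
play_rows(
  steps=[0.02,-0.03,0.04,-0.15,0.04,-0.06,0.09,-0.33,0.047,-0.074,0.13,-0.51,0.047,-0.074,0.15,-0.6,0.047,-0.074,0.18,-0.6,0.047,-0.074,0.205,-0.6,0.047,-0.074,0.22,-0.6,0.047,-0.074,0.226,-0.6,0.047,-0.074,0.226,-0.6],
)

```text
time: 2.82
tool_pos: [0.4465, 0.2976, 0.0225]
tcp_rot: [1.464, 2.78, 0.0]
wrist_force: [0.3, -0.7, -0.6]
width: 0.997
grip_force: 0.0
```

Request:
play_rows(
  steps=[0,0,0,0,0,0,0,0,0,0,0,0,0,0,0,0,0,0,0,0,0,0,0,0],
  jaw=255,
  grip_force=20,
)

```text
time: 3.58
tool_pos: [0.4471, 0.2975, 0.0231]
tcp_rot: [1.464, 2.779, 0.002]
wrist_force: [-0.6, -0.1, 5.2]
width: 0.427
grip_force: 20.8
```

Request:
play_rows(
  steps=[0,0,-0.02,0,0,0,-0.05,0,-0.03,-0.02,-0.075,0.15,-0.07,-0.045,-0.08,0.33,-0.11,-0.07,-0.08,0.51,-0.15,-0.095,-0.08,0.69,-0.18,-0.115,-0.08,0.87,-0.2,-0.128,-0.07,1.05,-0.207,-0.132,-0.06,1.23,-0.207,-0.132,-0.05,1.38],
)

```text
time: 4.82
tool_pos: [0.4543, 0.051, 0.0717]
tcp_rot: [-2.903, -1.202, 0.001]
wrist_force: [-0.1, 0.6, -0.2]
width: 0.426
grip_force: 20.2
```

Request:
play_rows(
  steps=[0,0,0,0.05,0,0,0,0.05],
)

```text
time: 5.08
tool_pos: [0.4542, 0.0518, 0.0718]
tcp_rot: [-2.927, -1.139, 0.001]
wrist_force: [0.0, 0.5, -1.0]
width: 0.428
grip_force: 20.2
```

```bash
cat > go.py <<'E'
# usage: go.py x y z psi -> step (tool axes) and turn from the present pose
import sys; from h import *
from scipy.spatial.transform import Rotation as R
s=bot.read_state(); T=R.from_rotvec(s['tcp_rot']).as_matrix(); psi=np.arctan2(T[1,1],T[0,1])
x,y,z,p=map(float,sys.argv[1:5]); print('time',s['time'],'pos',s['tool_pos'].round(4),'psi',psi.round(3),'step',(T.T@(np.array([x,y,z])-s['tool_pos'])).round(4),'turn',round(psi-p,3),'q6',s['q'][5].round(2),'F',s['wrist_force'].round(1))
E
python3 go.py .455 .052 .0275 -.83; python3 - <<'E'
from h import *
c=snap('wrist','w2')
cv2.imwrite('pics/w2b.png',cv2.resize(c['pixels'],(800,600),interpolation=cv2.INTER_CUBIC))
E
```

```text
time 5.075 pos [0.4542 0.0518 0.0718] psi -0.829 step [0.0008 0.0004 0.0443] turn 0.001 q6 0.89 F [ 0.   0.5 -1. ]
```

View pics/w2b.png

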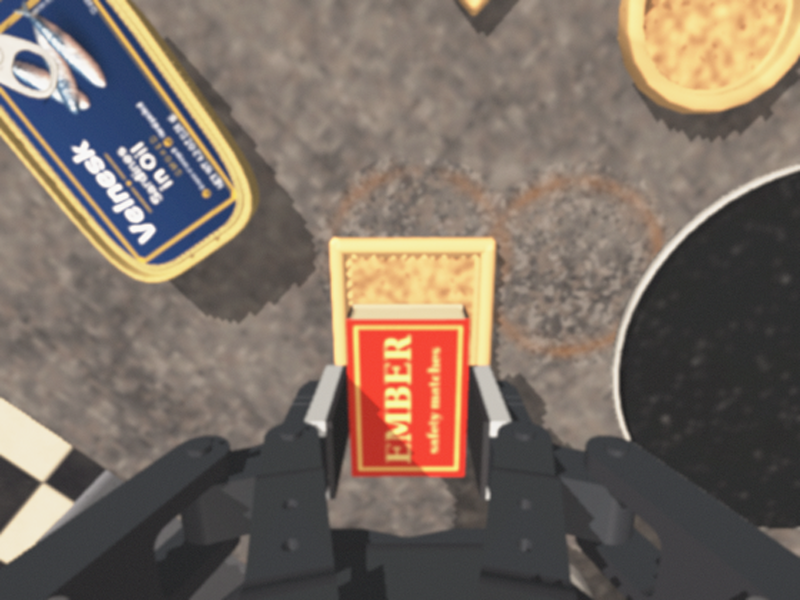

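```bash
python3 - <<'E'
import m; from h import *
m.P=P=lambda u,v,z: ray('w2',((u+.5)*.7-.5,(v+.5)*.7-.5),z)
m.quad('box',[(348,318),(470,318),(466,475),(352,477)],.0638)
a,b=P(330,238,.008),P(496,238,.008); e=(b-a)[:2]; L=np.hypot(*e); n=np.array([e[1],-e[0]])/L
for s in(1,-1): print((a+b)[:2]/2+s*n*.0415,L,np.arctan2(e[1],e[0]))
E
```

```text
box [0.4546 0.0525] sides 0.036 0.053 long ang 0.7429467382250419
[0.45517414 0.05080281] 0.06459015820544181 -0.8283988574224255
[0.51633268 0.1069155 ] 0.06459015820544181 -0.8283988574224255
```

Request:
play_rows(
  steps=[0,0,0.02,0,0,0,0.035,0,0,0,0.041,0,0,0,0.044,0,0,0,0.044,0],
)

```text
time: 5.75
tool_pos: [0.4548, 0.0519, 0.0284]
tcp_rot: [2.928, 1.139, 0.0]
wrist_force: [0.4, -0.1, -0.3]
width: 0.431
grip_force: 20.2
```

Request:
play_rows(
  steps=[0,0,0,0,0,0,0,0,0,0,-0.01,0,0,0,-0.03,0,0,0,-0.07,0,0,0,-0.11,0,0,0,-0.13,0,0,0,-0.13,0],
  jaw=0,
)

```text
time: 6.75
tool_pos: [0.4566, 0.052, 0.1611]
tcp_rot: [2.926, 1.138, 0.009]
wrist_force: [0.6, -0.3, -0.3]
width: 1.002
grip_force: 0.0
```

```bash
python3 go.py .446 .184 .02 -.17; python3 - <<'E'
from h import *
c=snap('wrist','w3')
cv2.imwrite('pics/w3b.png',cv2.resize(c['pixels'],(800,600),interpolation=cv2.INTER_CUBIC))
E
```

```text
time 6.75 pos [0.4566 0.052  0.1611] psi -0.829 step [ 0.0808 -0.105   0.1411] turn -0.659 q6 0.89 F [ 0.6 -0.3 -0.3]
```

View pics/w3b.png

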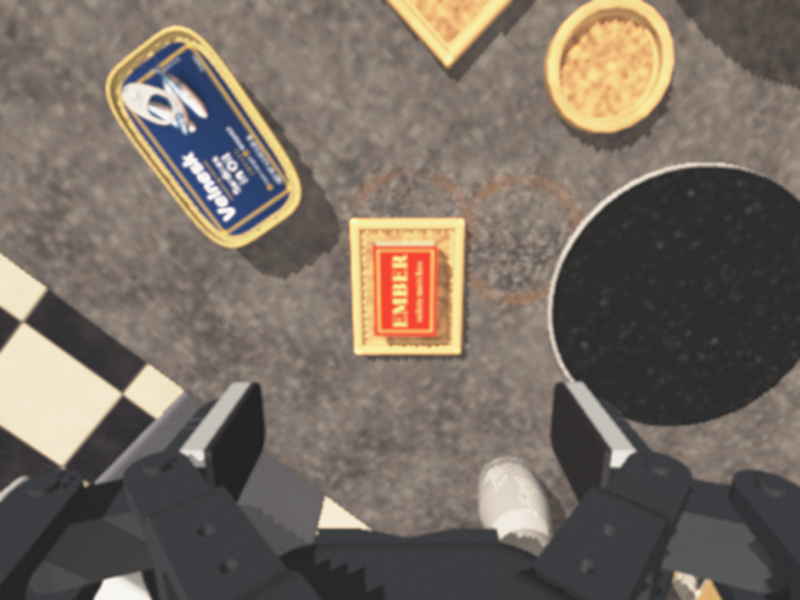

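```bash
python3 - <<'E'
from h import *
P=lambda u,v: ray('w3',((u+.5)*.7-.5,(v+.5)*.7-.5),.024)[:2]
for a,b in[((118,118),(210,235)),((205,45),(292,162))]:
    d=P(*a)-P(*b); print(np.arctan2(d[1],d[0]))
im=cv2.imread('pics/w3.png'); h=cv2.cvtColor(im,cv2.COLOR_BGR2HSV)
k=((h[...,1]>90)&(h[...,2]>60)).astype('uint8'); k=cv2.morphologyEx(k,cv2.MORPH_CLOSE,np.ones((5,5)))
n,l,st,ce=cv2.connectedComponentsWithStats(k); i=l[100,140]; print(st[i],ce[i])
c=max(cv2.findContours((l==i).astype('uint8'),0,2)[0],key=cv2.contourArea)[:,0]
w=np.array([ray('w3',p,.024)[:2]*1000 for p in c]).astype('f4'); print(cv2.minAreaRect(w))
E
python3 go.py .446 .184 .02 -.17
```

```text
1.3334780580560668
1.3574858106847023
[  74   18  138  156 9731] [145.44969685  96.48926112]
((445.4755554199219, 181.81866455078125), (105.68165588378906, 63.92432403564453), 75.5566177368164)
time 6.8 pos [0.4553 0.0519 0.1593] psi -0.829 step [ 0.0821 -0.1039  0.1393] turn -0.659 q6 0.89 F [-0.5  0.3 -1.6]
```

Request:
play_rows(
  steps=[0.03,-0.035,0,-0.15,0.06,-0.075,0.02,-0.33,0.0805,-0.1025,0.05,-0.5,0.0805,-0.1025,0.08,-0.59,0.0805,-0.1025,0.105,-0.59,0.0805,-0.1025,0.125,-0.59,0.0805,-0.1025,0.135,-0.59,0.0805,-0.1025,0.139,-0.59,0.0805,-0.1025,0.139,-0.59],
)

```text
time: 7.92
tool_pos: [0.4449, 0.1818, 0.0193]
tcp_rot: [-2.471, -1.941, 0.0]
wrist_force: [1.2, -0.3, 0.1]
width: 1.001
grip_force: 0.0
```

Request:
play_rows(
  steps=[0,0,0,0,0,0,0,0,0,0,0,0,0,0,0,0,0,0,0,0],
  jaw=255,
  grip_force=40,
)

```text
time: 8.55
tool_pos: [0.4456, 0.182, 0.0205]
tcp_rot: [2.47, 1.94, 0.003]
wrist_force: [-1.1, -0.3, 5.3]
width: 0.689
grip_force: 42.6
```

```bash
python3 go.py .606 .182 .085 -.03
```

```text
time 8.55 pos [0.4456 0.182  0.0205] psi -0.239 step [ 0.038   0.1559 -0.0642] turn -0.209 q6 0.58 F [-1.1 -0.3  5.3]
```

Request:
play_rows(
  steps=[0,0,-0.02,0,0,0,-0.05,0,0.01,0.03,-0.065,-0.05,0.02,0.07,-0.065,-0.1,0.03,0.11,-0.065,-0.15,0.036,0.14,-0.065,-0.2,0.038,0.156,-0.065,-0.21,0.038,0.156,-0.065,-0.21,0.038,0.156,-0.065,-0.21],
)

```text
time: 9.68
tool_pos: [0.6037, 0.1817, 0.0837]
tcp_rot: [-2.253, -2.188, 0.003]
wrist_force: [-0.2, 0.4, -1.3]
width: 0.689
grip_force: 43.8
```

```bash
python3 go.py .606 .182 .026 -.03; python3 - <<'E'
from h import *
c=snap('wrist','w4')
cv2.imwrite('pics/w4b.png',cv2.resize(c['pixels'],(800,600),interpolation=cv2.INTER_CUBIC))
E
```

```text
time 9.675 pos [0.6037 0.1817 0.0837] psi -0.029 step [0.0004 0.0024 0.0577] turn 0.001 q6 0.28 F [-0.2  0.4 -1.3]
```

View pics/w4b.png

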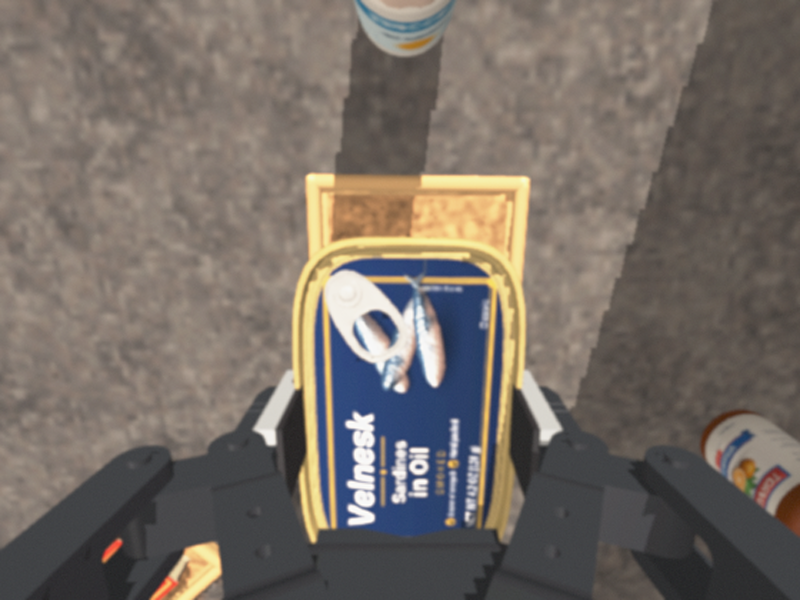

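```bash
python3 - <<'E'
from h import *
P=lambda u,v,z: ray('w4',((u+.5)*.7-.5,(v+.5)*.7-.5),z)[:2]
a,b=P(306,177,.008),P(529,178,.008); d=b-a; n=np.array([d[1],-d[0]])/np.hypot(*d)
print('tray',(a+b)/2+n*.0665,np.hypot(*d),np.arctan2(d[1],d[0]))
e=P(410,240,.087); print('tin',e+n*.0525, P(294,350,.087),P(526,350,.087))
E
```

```text
tray [0.60658931 0.17977039] 0.08914803555960334 -0.03360283078973312
tin [0.60350657 0.18147225] [0.57331672 0.20517893] [0.63553651 0.20341368]
```

Request:
play_rows(
  steps=[-0.001,0.0025,0.02,0,-0.001,0.0025,0.04,0,-0.001,0.0025,0.053,0,-0.001,0.0025,0.057,0,-0.001,0.0025,0.0585,0,-0.001,0.0025,0.0585,0],
)

```text
time: 10.48
tool_pos: [0.6084, 0.1809, 0.0263]
tcp_rot: [2.253, 2.189, 0.001]
wrist_force: [0.3, -0.7, -1.5]
width: 0.691
grip_force: 43.8
```

Request:
play_rows(
  steps=[0,0,0,0,0,0,0,0,0,0,0,0,0,0,-0.02,0,0,0,-0.06,0,0,0,-0.11,0,0,0,-0.15,0,0,0,-0.17,0,0,0,-0.17,0],
  jaw=0,
)

```text
time: 11.6
tool_pos: [0.609, 0.181, 0.1983]
tcp_rot: [2.252, 2.187, 0.006]
wrist_force: [0.8, -0.0, -0.6]
width: 1.002
grip_force: 0.0
```

```bash
python3 - <<'E'
from h import *
c=snap('wrist','w5')
cv2.imwrite('pics/w5b.png',cv2.resize(c['pixels'],(800,600),interpolation=cv2.INTER_CUBIC))
E
python3 go.py .606 .311 .15 0
```

```text
time 11.65 pos [0.6077 0.1807 0.1959] psi -0.029 step [ 0.1302 -0.0055  0.0459] turn -0.029 q6 0.28 F [ 0.6 -1.  -0.6]
```

View pics/w5b.png

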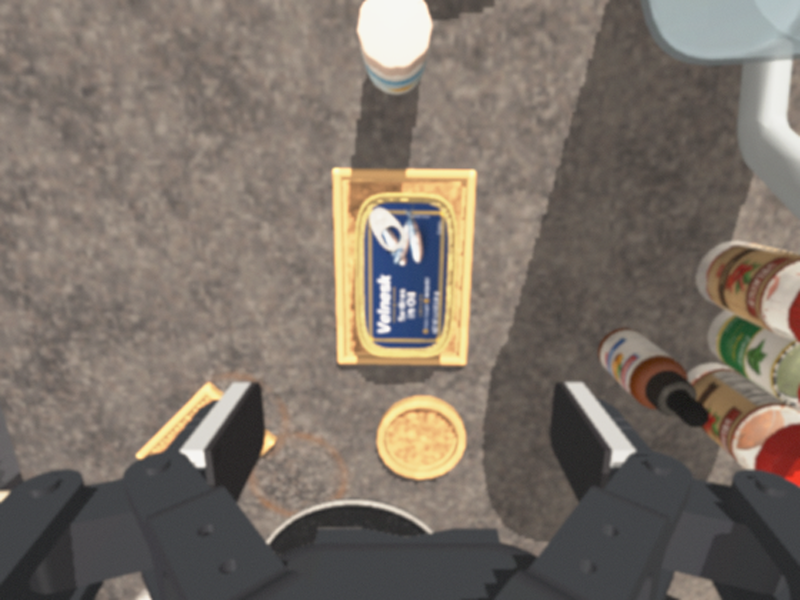

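```bash
python3 - <<'E'
from h import *
import m
m.P=P=lambda u,v,z: ray('w5',((u+.5)*.7-.5,(v+.5)*.7-.5),z)
m.quad('tray',[(333,170),(475,171),(467,364),(338,364)],.008)
print('tin',(P(407,193,.029)+P(405,357,.029))/2,(P(356,280,.029)+P(461,280,.029))/2)
print('tub',P(395,31,.078),'w',P(358,31,.078),P(432,31,.078),'tray',P(421.5,437.5,.01))
E
```

```text
tray [0.6063 0.1807] sides 0.09 0.131 long ang 1.531810666343235
tin [0.60808633 0.18150232 0.029     ] [0.60966451 0.18079136 0.029     ]
tub [0.60686522 0.30859424 0.078     ] w [0.59016145 0.30906339 0.078     ] [0.62357772 0.30812484 0.078     ] tray [0.61577785 0.0576568  0.01      ]
```

Request:
play_rows(
  steps=[0.04,-0.002,0,-0.01,0.09,-0.004,0,-0.02,0.125,-0.0055,0.01,-0.03,0.129,-0.0055,0.04,-0.03,0.129,-0.0055,0.08,-0.03,0.129,-0.0055,0.115,-0.03,0.129,-0.0055,0.14,-0.03,0.129,-0.0055,0.151,-0.03,0.129,-0.0055,0.151,-0.03],
)

```text
time: 12.78
tool_pos: [0.6045, 0.3091, 0.0424]
tcp_rot: [-2.219, -2.221, 0.006]
wrist_force: [0.2, 0.0, 1.2]
width: 0.999
grip_force: 0.0
```

Request:
play_rows(
  steps=[0,0,0,0,0,0,0,0,0,0,0,0,0,0,0,0,0,0,0,0,0,0,0,0],
  jaw=255,
  grip_force=25,
)

```text
time: 13.52
tool_pos: [0.6068, 0.3103, 0.0463]
tcp_rot: [2.22, 2.222, 0.003]
wrist_force: [-0.5, 0.3, 5.7]
width: 0.399
grip_force: 25.4
```

```bash
python3 go.py .615 .0575 .09 0; python3 - <<'E'
from h import *
c=snap('wrist','w6')
cv2.imwrite('pics/w6b.png',c['pixels'])
E
```

```text
time 13.525 pos [0.6068 0.3103 0.0463] psi 0.001 step [-0.2527  0.008  -0.0439] turn 0.001 q6 0.44 F [-0.5  0.3  5.7]
```

View pics/w6b.png

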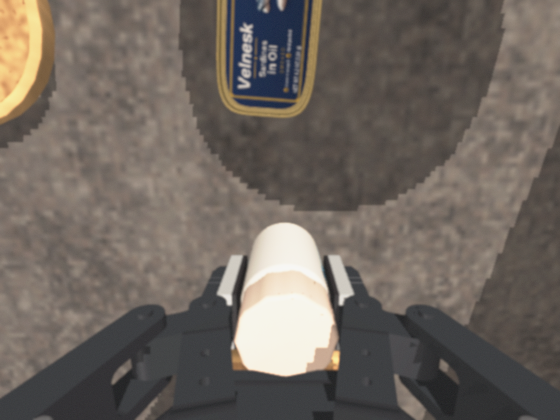

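Request:
play_rows(
  steps=[0,0,-0.015,0,0,0,-0.04,0,-0.01,0,-0.065,0,-0.045,0.002,-0.075,0,-0.09,0.003,-0.075,0,-0.14,0.005,-0.075,0,-0.19,0.007,-0.075,0,-0.23,0.008,-0.075,0,-0.25,0.008,-0.06,0,-0.2525,0.008,-0.044,0],
)

```text
time: 14.82
tool_pos: [0.6142, 0.0565, 0.088]
tcp_rot: [-2.222, -2.22, -0.0]
wrist_force: [0.2, 0.0, -0.3]
width: 0.395
grip_force: 25.1
```

Request:
play_rows(
  steps=[0,0,0,0,0,0,0,0],
)

```text
time: 15.08
tool_pos: [0.614, 0.0587, 0.0882]
tcp_rot: [-2.218, -2.224, 0.001]
wrist_force: [0.9, 0.6, 0.2]
width: 0.402
grip_force: 25.1
```

```bash
python3 go.py .615 .0575 .051 0; python3 - <<'E'
from h import *
c=snap('wrist','w7')
cv2.imwrite('pics/w7b.png',cv2.resize(c['pixels'],(800,600),interpolation=cv2.INTER_CUBIC))
E
```

```text
time 15.075 pos [0.614  0.0587 0.0882] psi 0.002 step [-0.0012  0.001   0.0372] turn 0.002 q6 0.05 F [0.9 0.6 0.2]
```

View pics/w7b.png

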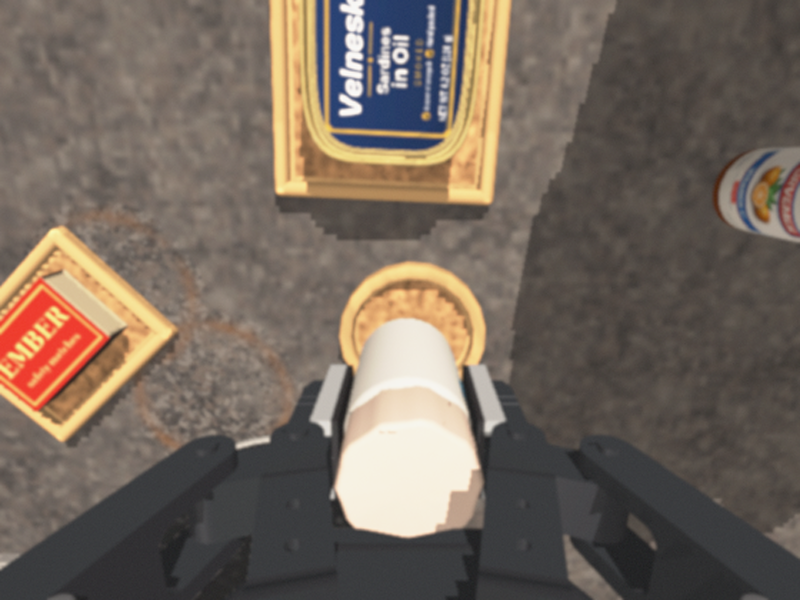

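```bash
python3 - <<'E'
from h import *
P=lambda u,v,z: ray('w7',((u+.5)*.7-.5,(v+.5)*.7-.5),z)
a,b=P(340,335,.01),P(487,335,.01);print('tray x',(a+b)/2,(b-a)[0],'y',P(413,262,.01)[1]-.033)
print('cap',P(408,466,.12),P(334,466,.12),P(484,466,.12),'front',P(407,319,.042)[:2]-[0,.0175])
E
```

```text
tray x [0.61598412 0.05557987 0.01      ] 0.06524220978653683 y 0.05555482613342844
cap [0.61352685 0.06532836 0.12      ] [0.59715038 0.0652719  0.12      ] [0.6303379  0.06538632 0.12      ] front [0.61312893 0.05617492]
```

Request:
play_rows(
  steps=[-0.002,0.002,0.012,0,-0.002,0.002,0.024,0,-0.002,0.002,0.032,0,-0.002,0.002,0.036,0,-0.002,0.002,0.037,0,-0.002,0.002,0.037,0,-0.002,0.002,0.037,0],
)

```text
time: 16.0
tool_pos: [0.6167, 0.0554, 0.0523]
tcp_rot: [2.22, 2.222, 0.001]
wrist_force: [-0.5, -0.1, 0.5]
width: 0.398
grip_force: 25.1
```

Request:
play_rows(
  steps=[0,0,0,0,0,0,0,0,0,0,0,0,0,0,0,0,0,0,-0.03,0,0,0,-0.07,0,0,0,-0.11,0,0,0,-0.14,0,0,0,-0.15,0,0,0,-0.15,0],
  jaw=0,
)

```text
time: 17.25
tool_pos: [0.6165, 0.0554, 0.2019]
tcp_rot: [2.22, 2.222, 0.001]
wrist_force: [0.3, -0.1, -0.5]
width: 1.002
grip_force: 0.0
```

```bash
python3 go.py .450 -.233 .2 0
```

```text
time 17.25 pos [0.6165 0.0554 0.2019] psi 0.001 step [-0.2882 -0.1668  0.0018] turn 0.001 q6 0.05 F [ 0.3 -0.1 -0.5]
```

Request:
play_rows(
  steps=[-0.03,-0.04,-0.01,0,-0.06,-0.09,-0.03,0,-0.09,-0.14,-0.04,0,-0.13,-0.167,-0.04,0,-0.18,-0.167,-0.04,0,-0.23,-0.167,-0.04,0,-0.28,-0.167,-0.04,0,-0.32,-0.167,-0.04,0,-0.345,-0.167,-0.04,0,-0.345,-0.167,-0.04,0],
)

```text
time: 18.5
tool_pos: [0.4485, -0.2907, 0.2393]
tcp_rot: [-2.221, -2.217, 0.001]
wrist_force: [0.5, 0.1, 0.2]
width: 0.998
grip_force: 0.0
```

Request:
play_rows(
  steps=[0,0,0,0,0,0,0,0],
)

```text
time: 18.75
tool_pos: [0.4495, -0.2886, 0.2411]
tcp_rot: [-2.218, -2.223, -0.0]
wrist_force: [-0.4, 0.4, -0.8]
width: 0.999
grip_force: 0.0
```

```bash
python3 go.py .450 -.233 .2 0;python3 - <<'E'
from h import *
c=snap('wrist','w8')
cv2.imwrite('pics/w8b.png',cv2.resize(c['pixels'],(800,600),interpolation=cv2.INTER_CUBIC))
E
```

```text
time 18.75 pos [ 0.4495 -0.2886  0.2411] psi 0.002 step [0.0556 0.0007 0.0412] turn 0.002 q6 -0.62 F [-0.4  0.4 -0.8]
```

View pics/w8b.png

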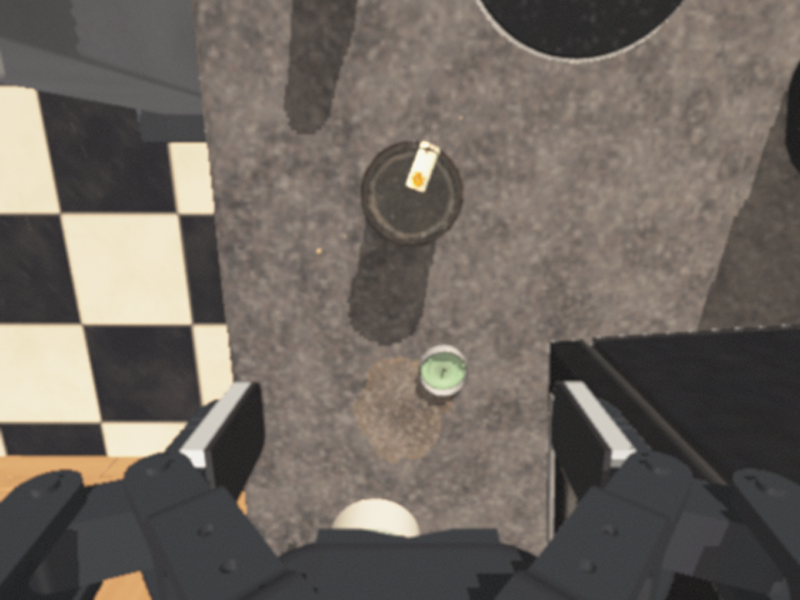

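```bash
python3 - <<'E'
from h import *
P=lambda u,v,z: ray('w8',((u+.5)*.7-.5,(v+.5)*.7-.5),z)
print(P(412,193,.083),P(361,193,.083),P(463,193,.083))
E
```

```text
[ 0.4511155  -0.23520239  0.083     ] [ 0.42209292 -0.23526735  0.083     ] [ 0.48013059 -0.23513745  0.083     ]
```

Request:
play_rows(
  steps=[0.025,0.001,0,0,0.05,0.0015,0.02,0,0.054,0.0015,0.05,0,0.054,0.0015,0.09,0,0.054,0.0015,0.125,0,0.054,0.0015,0.155,0,0.054,0.0015,0.178,0,0.054,0.0015,0.19,0,0.054,0.0015,0.193,0,0.054,0.0015,0.193,0],
)

```text
time: 20.05
tool_pos: [0.4517, -0.236, 0.0495]
tcp_rot: [2.219, 2.222, 0.001]
wrist_force: [1.2, -0.2, 0.6]
width: 0.998
grip_force: 0.0
```

Request:
play_rows(
  steps=[0,0,0,0,0,0,0,0,0,0,0,0,0,0,0,0,0,0,0,0],
  jaw=255,
  grip_force=45,
)

```text
time: 20.68
tool_pos: [0.4518, -0.2363, 0.0502]
tcp_rot: [2.219, 2.221, 0.001]
wrist_force: [-1.4, 1.0, 5.4]
width: 0.681
grip_force: 46.8
```

Request:
play_rows(
  steps=[0,0,-0.01,0,0,0,-0.03,0,0,0,-0.06,0,0,0,-0.1,0,0,0,-0.13,0,0,0,-0.145,0,0,0,-0.145,0],
)

```text
time: 21.55
tool_pos: [0.4516, -0.2361, 0.1948]
tcp_rot: [2.219, 2.221, 0.001]
wrist_force: [-0.2, 0.4, -3.2]
width: 0.681
grip_force: 48.9
```

```bash
python3 go.py .456 .417 .19 0
```

```text
time 21.55 pos [ 0.4516 -0.2361  0.1948] psi 0.001 step [0.6531 0.005  0.004 ] turn 0.001 q6 -0.53 F [-0.2  0.4 -3.2]
```

Request:
play_rows(
  steps=[0.01,0,0,0,0.03,0,0,0,0.06,0,0,0,0.1,0,0,0,0.145,0,0,0,0.19,0,0,0,0.235,0,0,0,0.28,0,0,0,0.325,0.005,0,0,0.37,0.005,0,0],
)

```text
time: 22.8
tool_pos: [0.4542, 0.1366, 0.1927]
tcp_rot: [-2.219, -2.223, 0.002]
wrist_force: [0.6, 0.3, -2.2]
width: 0.679
grip_force: 48.9
```

Request:
play_rows(
  steps=[0.045,0,0,0,0.09,0,0,0,0.135,0,0,0,0.175,0,0.01,0,0.21,0,0.03,0,0.24,0,0.06,0,0.26,0,0.08,0,0.275,0,0.09,0,0.281,0,0.095,0,0.281,0,0.095,0],
)

```text
time: 24.05
tool_pos: [0.4552, 0.4154, 0.0989]
tcp_rot: [2.22, 2.223, -0.0]
wrist_force: [0.3, -0.1, -1.8]
width: 0.681
grip_force: 48.9
```

Request:
play_rows(
  steps=[0,0,0,0,0,0,0,0],
)

```text
time: 24.3
tool_pos: [0.456, 0.4149, 0.0997]
tcp_rot: [2.221, 2.221, 0.002]
wrist_force: [0.1, 0.7, -2.4]
width: 0.679
grip_force: 48.9
```

```bash
python3 go.py .456 .417 .055 0;python3 - <<'E'
from h import *
c=snap('wrist','w9')
cv2.imwrite('pics/w9b.png',cv2.resize(c['pixels'],(800,600),interpolation=cv2.INTER_CUBIC))
E
```

```text
time 24.3 pos [0.456  0.4149 0.0997] psi 0.0 step [ 0.0021 -0.0001  0.0447] turn 0.0 q6 0.7 F [ 0.1  0.7 -2.4]
```

View pics/w9b.png

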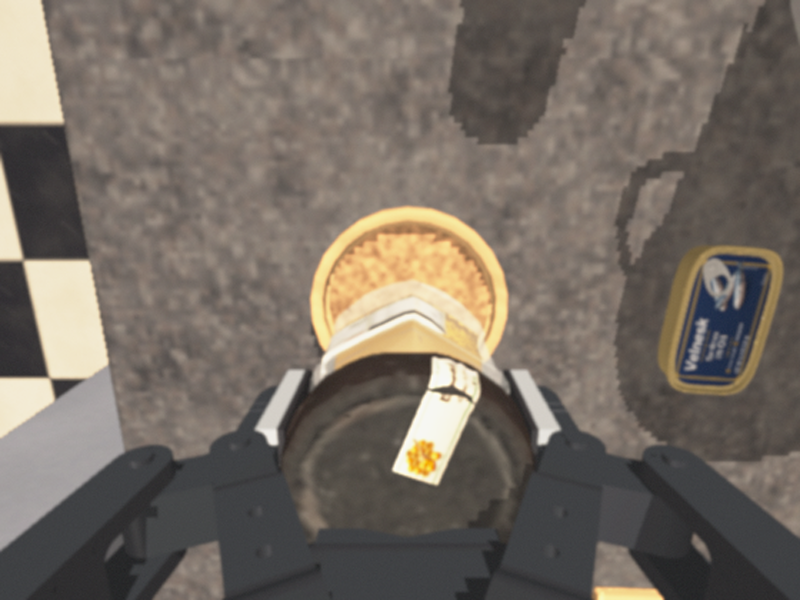

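```bash
python3 - <<'E'
from h import *
P=lambda u,v,z: ray('w9',((u+.5)*.7-.5,(v+.5)*.7-.5),z)
a,b=P(311,298,.01),P(509,298,.01);print('tray',(a+b)/2,(b-a)[0],'y',P(410,207,.01)[1]-.046)
z=.0995-.0502;print('jar base',P(410,281,z)[1]-.03,'lid far',P(405,353,z+.083)[1]-.03,P(405,353,z+.083)[0])
E
```

```text
tray [0.45663126 0.42558469 0.01      ] 0.09081096182699983 y 0.42073307977957936
jar base 0.4133119391127811 lid far 0.4186827854370463 0.45483457827256746
```

Request:
play_rows(
  steps=[0.003,0,0.01,0,0.004,0,0.022,0,0.004,0,0.034,0,0.004,0,0.041,0,0.004,0,0.044,0,0.004,0,0.0445,0,0.004,0,0.0445,0],
)

```text
time: 25.22
tool_pos: [0.4557, 0.4194, 0.0544]
tcp_rot: [2.22, 2.223, 0.001]
wrist_force: [-0.4, -0.0, -2.8]
width: 0.678
grip_force: 49.0
```

Request:
play_rows(
  steps=[0,0,0,0,0,0,0,0,0,0,0,0,0,0,0,0,0,0,-0.03,0,0,0,-0.07,0,0,0,-0.11,0,0,0,-0.15,0,0,0,-0.18,0,0,0,-0.2,0],
  jaw=0,
)

```text
time: 26.48
tool_pos: [0.4559, 0.4195, 0.2564]
tcp_rot: [2.22, 2.222, 0.004]
wrist_force: [0.5, 0.1, 0.3]
width: 1.001
grip_force: 0.0
```

Request:
play_rows(
  steps=[-0.04,0.01,0,0,-0.09,0.02,0,0,-0.14,0.03,0,0,-0.17,0.04,0,0,-0.17,0.04,0,0,-0.17,0.04,0,0],
)

```text
time: 27.22
tool_pos: [0.4953, 0.2495, 0.2539]
tcp_rot: [-2.22, -2.221, 0.001]
wrist_force: [-0.2, 0.7, 0.2]
width: 1.0
grip_force: 0.0
```

```bash
python3 - <<'E'
from h import *
c=snap('wrist','w10'); print(bot.read_state()['tool_pos'])
a=cv2.resize(c['pixels'],(448,336)); t=snap('top','top9')['pixels'][158:278,168:448]
b=cv2.resize(t,(784,336),interpolation=cv2.INTER_CUBIC)
cv2.imwrite('pics/w10b.png',cv2.resize(c['pixels'],(800,600),interpolation=cv2.INTER_CUBIC)); cv2.imwrite('pics/top9b.png',b)
E
```

```text
[0.49529725 0.2498875  0.25394958]
```

View pics/w10b.png

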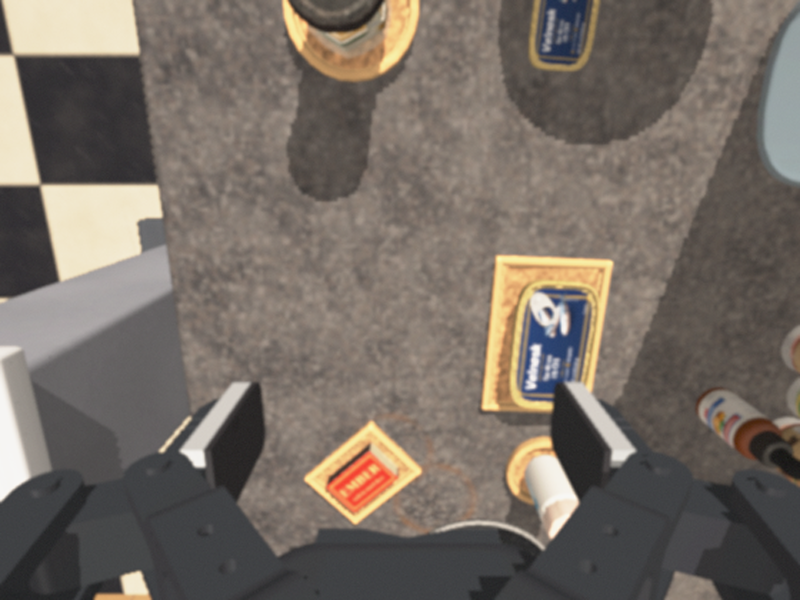

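View pics/top9b.png

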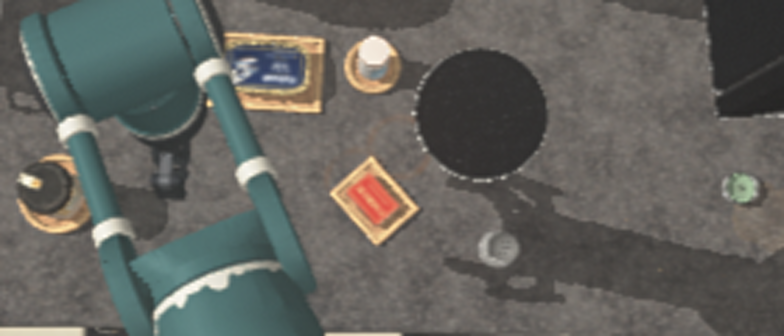

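```bash
python3 - <<'E'
import m; from h import *
P=lambda u,v,z: ray('top9',((u+.5)/2.8-.5+168,(v+.5)/2.8-.5+158),z).round(4)
print('jar',P(44,188,.087),'jt',P(57,194,.01),'tub',P(376,51,.082),'tt',P(373,66,.01))
m.P=lambda u,v,z: ray('w10',((u+.5)*.7-.5,(v+.5)*.7-.5),z)
m.quad('mt',[(371,421),(422,470),(356,523),(305,478)],.008)
m.quad('mb',[(367,452),(401,481),(361,516),(328,487)],.019)
print('jar base far-near tray', m.P(342,60,.0)) 
E
```

```text
jar [0.4531 0.4186 0.087 ] jt [0.455  0.4213 0.01  ] tub [0.6152 0.0545 0.082 ] tt [0.6141 0.0544 0.01  ]
mt [0.4554 0.0537] sides 0.065 0.082 long ang 0.7577222457072468
mb [0.4571 0.0511] sides 0.041 0.05 long ang 0.7919250443081194
jar base far-near tray [0.44797278 0.38864562 0.        ]
```

All four things are within about 3 mm of their tray centres, and the shaker and tealight have not moved. Handing in.

```bash
python3 -c "
from workcell import bot
print(bot.finish_job())"
```

```text
the job is handed in; nothing more can be done
None
```

I put the jar, tub, tin and matchbox each in its own tray and handed the job in at about 27 s on the robot's clock. Camera checks just before showed each within about 4 mm of its tray's middle, with the shaker and tealight unmoved; the hand-in returned no verdict.

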